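Shut the reader's lid and lock it with the latched slider

TASK

Close the lid of the small sample reader fully, then lock it: press down the latch tab in the slider grip to free it, slide the grip towards the lid to the very next detent, where the tab must click all the way back up, and let go. Work the slider gently, never forcing it when it stops, and leave everything else standing where it is.

Things in the scene. Friction and masses are not known exactly. Their poses are not given: they have to be found in the camera images.
- reader: Low white bench reader with a navy skirt, fixed: 200 mm (x) by y -170 to +150 mm, deck 85 mm above the table. Origin on its underside. Its +y runs from the slider end to the lid end; z up. Sample well with cuvettes at y 0 to +120 mm under the lid; slider track on the deck along x=0 at negative y.
- hinge_mid (a point): Middle of the lid's hinge line, which runs along reader x at reader y=+128 mm, z=+85.5 mm.
- lid (a joint): Lid angle, rad: 0 = shut, flat on the deck; grows as it opens upward, about 1.57 = upright; starts between half open and nearly upright (0.8 to 1.45). Stiff hinge (0.3 N m): it stays where left and must be pushed down all the way.
- lid_edge (a point): Middle of the lid's free edge on its outer (upper) face, 132 mm from the hinge line. The lid is a white plate 130 mm wide (x), reaching from the hinge towards reader -y when shut, 9 mm thick (outer face 9 mm above the hinge line). A 56 mm wide lip in the middle of this edge sticks out 14 mm farther.
- grip (a joint): Slider grip position along reader +y, m: 0 to 0.002 in the first (open) detent, end stop at 0.052. The next (locked) detent is out of sight, anywhere between 0.027 and 0.041: it differs from unit to unit and must be felt. Beyond it the track runs on plain. About 1.5 N of friction.
- grip_mid (a point): Centre of the grip's underside, on the deck. Grip: grey plate 44 mm (x) x 60 mm (y) with an upright wall at each y end, 44 mm wide, 9 mm thick, top 36 mm above the deck; 42 mm clear between the walls, open to both sides in x. A steel bolt nose juts from the +y wall and, when locked, lies over the lid's lip.
- tab (a joint): How far the latch tab is pressed, m: 0 = fully up (only in a detent), 0.006 = fully down. Spring 3 N at the top, 6 N fully down. In a detent the grip is locked (about 2 mm play) until the tab is down more than 4.5 mm. With the tab held down, the grip slides straight past the next detent.
- tab_top (a point): Centre of the tab's top (black, ribbed, 34 mm x 39 mm, between the grip's walls): 18 mm above the deck when up, 18 mm below the walls' tops. Moves with it. Let go once the grip is off a detent, the tab rides about 4 mm down on the rail while the grip is pushed by a wall; at the next detent it springs fully up and the grip stops hard.
- vial: Bystander: glass vial 22 mm across, 42 mm tall, standing on the reader's deck beside the track; origin at its underside. Leave it alone.
- rack: Bystander: black cuvette rack 90 x 140 x 30 mm beside the reader's lid end; origin at its underside. Leave it alone.
- tipbox: Bystander: grey pipette tip box 92 x 122 x 62 mm; origin at its underside. Leave it alone.
- pipette: Bystander: white pipette 220 mm long, lying; origin at its underside. Leave it alone.
- mouse: Bystander: black computer mouse 100 x 60 x 32 mm; origin at its underside. Leave it alone.
- reagent: Bystander: amber reagent bottle 60 mm across, 120 mm tall; origin at its underside. Leave it alone.
- beaker: Bystander: glass beaker 66 mm across, 85 mm tall; origin at its underside. Leave it alone.

How it is judged:
On the way, in this order (a step that is already met when the one before it is completed fails the run):
1. the lid is shut while the slider is still in its open detent (value of joint lid below 0.04 rad and value of joint grip below 0.008 m), for 0.2 s.
2. the grip has been freed with the tab and is off its first detent (value of joint tab above 0.003 m and value of joint grip above 0.008 m), for 0.05 s.
At the end, for the whole second after the job is handed in: Lid shut (within 0.04 rad); grip at rest in the second detent (between 22 and 46 mm along its track) with the latch tab fully up (within 1.5 mm); nothing else moved (value of joint lid below 0.04 rad and value of joint tab below 0.0015 m and value of joint grip between 0.022 and 0.046 m and velocity of joint grip below 0.01 m/s); the robot touches nothing.
It fails at once if the locked slider is forced: more than 35 N on the grip (contact force between the fingers and grip above 35 N).
It fails at once if a bystander is shifted by more than 20 mm (distance of any of vial, rack, tipbox, pipette, mouse, reagent, beaker from where it was at the start of the episode above 0.02 m).
It also fails if it takes over 42 s, if anything falls off the work surface, if the arm or the gripper's body presses on something with over 40 N, if the wrist force passes 120 N, or if a joint passes its speed limit or range.

ROBOT

A 6-joint arm with a two-finger parallel gripper is mounted at the origin on the work surface. World frame = base frame: x ahead of the robot, y to its left, z up, the work surface at z = 0. Lengths are in m, angles in rad, forces in N, time in s.
With the tool pointing down it reaches from about 0.35 to 0.775 m from the base axis. Payload 7.3 kg.
Tool frame: the origin (TCP) lies between the finger pads; the fingertips stand 8 mm ahead of it and the grasp point (between the pads) lies 11 mm behind it (robot.nose_length is the distance from the TCP to the fingertips, in m); z points along the fingers, y is the line along which they close (so a half turn about z gives the same grasp; the last joint's range is limited). The gripper opens to 92 mm and grips with 3 to 60 N. Pads are 19 mm wide; open, the fingers measure 130 mm over their backs; the gripper's body (75 mm by 190 mm) begins 47 mm behind the grasp point.
Start: joints at [-1.453, 0.342, 1.524, -0, 1.275, -0.146], TCP at [0.137, -0.507, 0.235] pointing down, gripper open.
Joint ranges: [-2.53, 2.53], [-0.77, 2.02], [0.04, 2.7], [-1, 4.14], [0.28, 2.66], [-3.11, 3.11]. Speed limits (rad/s): [2.57, 2.57, 3.14, 3.14, 3.14, 3.14].

INTERFACE

Orientations are given as [roll, pitch, yaw] about the fixed x, y, z axes, in that order (R = Rz(yaw) Ry(pitch) Rx(roll)).
In Python, from cell import robot gives the robot as it stands. The module is installed in compiled form; this text tells all that it offers.
- The arm moves only by the shell command python3 -m jog 'ROWS' [FORCE]. ROWS is JSON, a list that holds one entry, the list of rows, each a list of 5 numbers: the gripper's target within -1 to 1 (fully open at 1, half-way at 0, shut at -1), then the shift along the tool's x, y, z in m, then the turn about the tool's z in rad. A call has 1 to 5 rows; each row is the pose to reach, as a shift and turn from the pose commanded when the call began, along the tool's axes at that moment; what a row does not reach only later rows make up. A row lasts 1/12 s, in which the tool goes at most 41.7 mm and 7.16 degrees, less where a joint would pass 70% of its speed; a pose out of reach is approached as far as the arm can. A call with a gripper value outside its range is refused whole. The fingers move at their own pace and stop on an object; FORCE is the grip in N (left out, the last holds). Time passes only in rows, so rows that repeat a pose let the fingers close. It gives the time, the measured TCP pose, the force, the opening and the grip force at its end, in the units of the state.
- robot.observe(): the state, without advancing time (a new reading comes with each control period).
- robot.read_camera(name): name is "scene" or "top" or "wrist"; returns the picture (480x640x3 uint8, red, green, blue); there is no depth.
- robot.camera_model(name): a dict with "camera_matrix" (3x3 intrinsics, pixels), "position" and "attitude" of the camera in the world; the wrist camera has in their place "mount" (4x4, takes a point from camera to tool coordinates, whose origin is the TCP and whose axes are the flange's). Camera axes: x right, y down, z forward; pixel columns grow to the right and rows downward; lengths in m; the calibration is good to about 2 mm. A picture is of the moment at which its call begins: read the wrist's pose just before it. camera_model takes no time and is no camera call.
- robot.hand_in(): hands the job in; it is judged then, once.
The state is a dict: "time": time; "qpos": joint angles; "qvel": joint speeds; "joint_efforts": joint torques, N m; "tool_pos": TCP position; "tool_rot": TCP orientation; "contact_force": force on the tool from outside, world axes, zero at the start; "torque": the same for the moment, N m; "opening": finger opening in m; "grip_force": force on a finger pad.
Only numpy, scipy, OpenCV 4.12 (cv2) and the standard library are available. Lean on these libraries where they do the work, as an engineer would, in place of code of your own. Each camera call takes 0.05 s, during which the arm holds its last target. There are 200 camera calls.

## Working session

There is one attempt and no reset: what is moved stays moved. The work goes in short steps, Python scripts to look and compute and a shell command to move; the robot and the scene stay as the last step left them, time stands still between calls to the robot, and variables do not carry over. Pictures are saved under pics/ and viewed, at most 10 in all, crops included, and the job is handed in when it is done.

```bash
mkdir -p pics
python3 - <<'E'
from cell import robot
import cv2,numpy as np
for n in("top","scene"):
    cv2.imwrite(f"pics/{n}0.png",robot.read_camera(n)[:,:,::-1]); m=robot.camera_model(n); print(n,m)
print(robot.camera_model("wrist")); s=robot.observe(); print(s["time"],s["tool_pos"],s["tool_rot"],s["contact_force"],robot.nose_length)
E
```

```text
top {'camera_matrix': array([[550.15441573,   0.        , 324.4447933 ],
       [  0.        , 550.15441573, 241.59022773],
       [  0.        ,   0.        ,   1.        ]]), 'position': array([0.48275141, 0.02028797, 1.45157129]), 'attitude': array([-3.10468420e+00,  2.04554859e-03, -1.59612526e+00])}
scene {'camera_matrix': array([[566.18653307,   0.        , 314.09709074],
       [  0.        , 566.18653307, 245.58773255],
       [  0.        ,   0.        ,   1.        ]]), 'position': array([1.28662563, 0.0998953 , 1.09624844]), 'attitude': array([-2.49674349, -0.00322701,  1.67093508])}
{'camera_matrix': array([[428.78734844,   0.        , 318.52699756],
       [  0.        , 428.78734844, 239.29792251],
       [  0.        ,   0.        ,   1.        ]]), 'mount': array([[ 7.50279510e-04, -9.69721935e-01, -2.44210578e-01,
         6.50380850e-02],
       [ 9.99999257e-01,  9.62185989e-04, -7.48427476e-04,
         4.98617027e-04],
       [ 9.60742537e-04, -2.44209835e-01,  9.69721936e-01,
        -1.50758136e-01],
       [ 0.00000000e+00,  0.00000000e+00,  0.00000000e+00,
         1.00000000e+00]])}
0.1 [ 0.13686952 -0.50647181  0.23413656] [-3.14025650e+00 -2.00432436e-04  2.63783458e-01] [-0.77066391 -0.99406696  0.91816012] 0.008
```

View pics/top0.png

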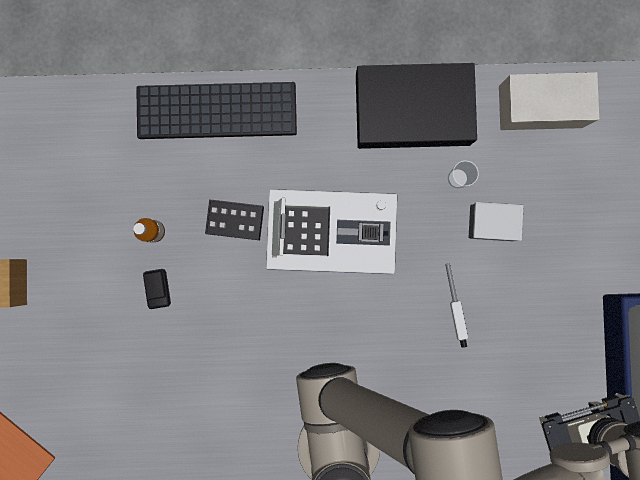

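View pics/scene0.png

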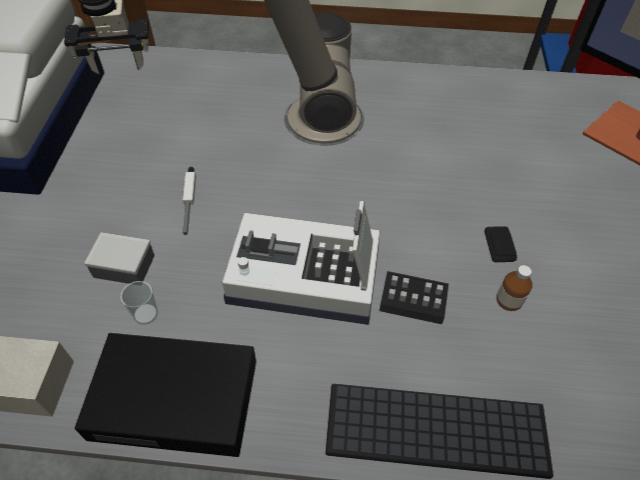

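The top view shows the reader deck with corners near (268,190), (397,194), (395,273) and (266,270). The slider grip is around (370,232), the vial at (381,205), and the nearly upright lid at about columns 273–285. Reader +y runs to the image's left, which is world +y.

```bash
cat > h.py <<'E'
import numpy as np,cv2
from scipy.spatial.transform import Rotation as R
from cell import robot
def cam(n,s=None):
    m=robot.camera_model(n); K=m["camera_matrix"]
    if n=="wrist":
        T=np.eye(4);T[:3,:3]=R.from_euler("xyz",s["tool_rot"]).as_matrix();T[:3,3]=s["tool_pos"];T=T@m["mount"]
        return K,T[:3,:3],T[:3,3]
    return K,R.from_euler("xyz",m["attitude"]).as_matrix(),m["position"]
def ray(c,px,z):
    K,A,p=c; d=A@np.linalg.inv(K)@[px[0],px[1],1]; return p+d*(z-p[2])/d[2]
def proj(c,P):
    K,A,p=c; q=K@(A.T@(np.asarray(P)-p)); return q[:2]/q[2]
def shift(target,yaw,s=None):
    s=s or robot.observe(); A=R.from_euler("xyz",s["tool_rot"]).as_matrix()
    return A.T@(np.asarray(target)-s["tool_pos"]), -(yaw-s["tool_rot"][2])
E
python3 - <<'E'
from h import *
c=cam("top"); P=np.array([ray(c,p,.085) for p in[(268,190),(397,194),(395,273),(266,270)]]); print(P.round(3))
print([np.linalg.norm(P[i]-P[i-1]).round(3) for i in range(4)])
# white-deck outline
im=cv2.imread("pics/top0.png")[180:285,255:410]
m=((im.min(2)>205)*255).astype(np.uint8); k=cv2.convexHull(cv2.findNonZero(m)); r=cv2.minAreaRect(k); b=cv2.boxPoints(r)+[255,180]; print(b)
Q=np.array([ray(c,p,.085) for p in b]);print(Q.round(3),[np.linalg.norm(Q[i]-Q[i-1]).round(3) for i in range(4)])
print("grip", ray(c,(370,232),.103))
cv2.imwrite("pics/z.png",cv2.resize(cv2.imread("pics/top0.png")[180:285,255:410],None,fx=5,fy=5,interpolation=2))
E
```

```text
[[ 0.666  0.159  0.085]
 [ 0.647 -0.162  0.085]
 [ 0.451 -0.151  0.085]
 [ 0.466  0.169  0.085]]
[np.float64(0.199), np.float64(0.322), np.float64(0.197), np.float64(0.32)]
[[266.55205917 268.09452057]
 [269.46575546 189.42466068]
 [396.587677   194.13288116]
 [393.67398071 272.802742  ]]
[[ 0.471  0.167  0.085]
 [ 0.667  0.156  0.085]
 [ 0.647 -0.161  0.085]
 [ 0.451 -0.148  0.085]] [np.float64(0.316), np.float64(0.196), np.float64(0.317), np.float64(0.196)]
grip [ 0.5533057  -0.09057311  0.103     ]
```

View pics/z.png

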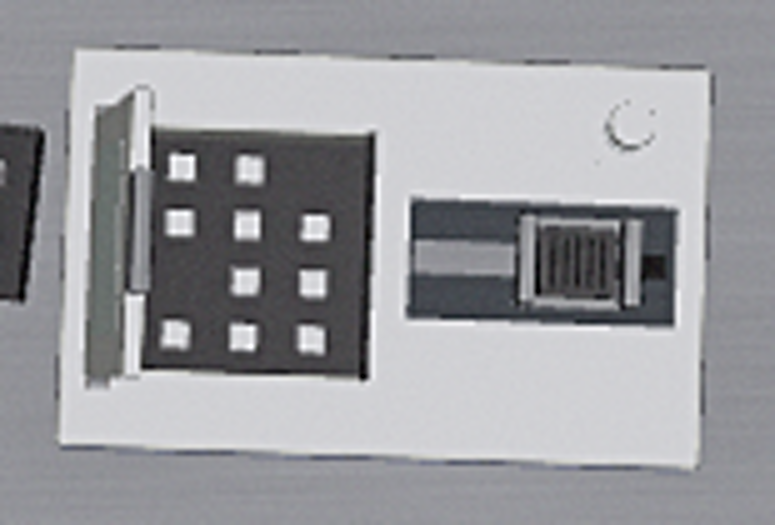

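```bash
cat >> h.py <<'E'
YAW=-0.056; O=np.array([.5585,.0135,0]); RR=R.from_euler("z",YAW).as_matrix()
def W(l): return O+RR@np.asarray(l,float)
def L(w): return RR.T@(np.asarray(w)-O)
E
python3 - <<'E'
from h import *
s=robot.observe(); c=cam("top")
print("grip local",L(ray(c,(371,232.4),.103)),"vial",L(ray(c,(381.5,205),.127)))
for t in np.arange(.8,1.6,.1):
    f=lambda r,n:proj(c,W([0,.128-r*np.cos(t)+n*np.sin(t),.0855+r*np.sin(t)+n*np.cos(t)])).round(1)
    print(round(t,1),f(.132,.009),f(.132,0),"crop",(f(.132,.009)[0]-255)*5,(f(.132,0)[0]-255)*5)
p=s["tool_pos"].copy(); y=s["tool_rot"][2]; g=np.r_[W([0,.155,0])[:2],.30]
way=[(.25,.884),(.5,1.515),(.75,1.515),(1,1.515)]; q=p; 
for f,yy in way:
    t=p+(g-p)*f; t[2]=.30
    A=R.from_euler("xyz",[np.pi,0,y]).as_matrix(); print((A.T@(t-q)).round(3),round(y-yy,3),np.hypot(*t[:2]).round(3)); q=t;y=yy
E
```

```text
grip local [-0.00026868 -0.1066803   0.103     ] vial [ 0.06538186 -0.12824988  0.127     ]
0.8 [309.2 228.4] [312.1 228.6] crop 270.99999999999994 285.5000000000001
0.9 [304.6 228. ] [307.7 228.3] crop 248.0000000000001 263.49999999999994
1.0 [299.5 227.7] [302.9 227.9] crop 222.5 239.4999999999999
1.1 [294.1 227.4] [297.8 227.6] crop 195.5000000000001 214.00000000000006
1.2 [288.5 227.1] [292.3 227.3] crop 167.5 186.50000000000006
1.3 [282.7 226.8] [286.7 227. ] crop 138.49999999999994 158.49999999999994
1.4 [276.9 226.6] [280.9 226.7] crop 109.49999999999989 129.4999999999999
1.5 [271.  226.4] [275.  226.5] crop 80.0 100.0
[ 0.148 -0.135 -0.066] -0.62 0.417
[ 0.199 -0.024 -0.   ] -0.631 0.391
[0.174 0.098 0.   ] 0.0 0.46
[0.174 0.098 0.   ] 0.0 0.592
```

```bash
python3 -m jog '[[[-1,0.02,-0.015,-0.03,-0.12],[-1,0.05,-0.045,-0.06,-0.24],[-1,0.08,-0.075,-0.066,-0.36],[-1,0.115,-0.105,-0.066,-0.49],[-1,0.148,-0.135,-0.066,-0.62]]]' 20
python3 -m jog '[[[-1,0.04,-0.005,0,-0.12],[-1,0.08,-0.01,0,-0.25],[-1,0.12,-0.015,0,-0.37],[-1,0.16,-0.02,0,-0.5],[-1,0.199,-0.024,0,-0.62]]]'
python3 -m jog '[[[-1,0.034,0.019,0,0],[-1,0.069,0.039,0,0],[-1,0.104,0.058,0,0],[-1,0.139,0.078,0,0],[-1,0.174,0.098,0,0]]]'
python3 -m jog '[[[-1,0.034,0.019,0,0],[-1,0.069,0.039,0,0],[-1,0.104,0.058,0,0],[-1,0.139,0.078,0,0],[-1,0.174,0.098,0,0]]]'
python3 - <<'E'
from h import *
s=robot.observe(); print(L(s["tool_pos"]).round(4),s["tool_rot"],shift(W([0,.155,.183]),1.515),s["opening"])
E
```

```text
time: 0.52
tool_pos: [0.2356, -0.3514, 0.3011]
tool_rot: [3.14, 0.001, 0.879]
contact_force: [1.1, -0.8, 0.1]
opening: 0.0632
grip_force: 0.0
time: 0.93
tool_pos: [0.3448, -0.1827, 0.3005]
tool_rot: [3.142, 0.0, 1.5]
contact_force: [1.2, -0.1, 0.0]
opening: 0.0296
grip_force: 0.0
time: 1.35
tool_pos: [0.456, -0.0167, 0.3004]
tool_rot: [-3.141, 0.0, 1.494]
contact_force: [1.1, -1.5, 0.5]
opening: 0.0009
grip_force: 0.0
time: 1.77
tool_pos: [0.5671, 0.1491, 0.3]
tool_rot: [-3.141, 0.0, 1.494]
contact_force: [1.5, -0.7, 1.2]
opening: 0.0004
grip_force: 0.0
[0.001  0.1359 0.3   ] [-3.14084337e+00  3.70690489e-04  1.49417220e+00] (array([ 0.01911762, -0.0012637 ,  0.11702481]), np.float64(-0.020827801808628088)) 0.00042217697939714364
```

```bash
python3 -m jog '[[[-1,0.019,-0.001,0,-0.02],[-1,0.019,-0.001,0.04,-0.02],[-1,0.019,-0.001,0.08,-0.02],[-1,0.019,-0.001,0.117,-0.02],[-1,0.019,-0.001,0.117,-0.02]]]'
python3 - <<'E'
from h import *
s=robot.observe(); l=L(s["tool_pos"]); print(l.round(4),s["tool_rot"])
for t in [1.33,1.2,1.,.8,.6,.4,.3,.2,.1,0,-.02]:
    y=.128-.105*np.cos(t)+.009*np.sin(t)+.0095; z=.0855+.105*np.sin(t)+.009*np.cos(t)+.008
    print(t,"dx",round(y-l[1],4),"dz",round(l[2]-z,4))
E
```

```text
time: 2.18
tool_pos: [0.5625, 0.1656, 0.1755]
tool_rot: [-3.127, 0.003, 1.514]
contact_force: [-0.9, -0.7, -0.5]
opening: 0.0002
grip_force: 0.0
[-0.0045  0.1521  0.1755] [-3.12672797  0.00341759  1.51428651]
1.33 dx -0.0309 dz -0.0221
1.2 dx -0.0443 dz -0.0191
1.0 dx -0.0638 dz -0.0112
0.8 dx -0.0813 dz 0.0004
0.6 dx -0.0962 dz 0.0153
0.4 dx -0.1078 dz 0.0328
0.3 dx -0.1123 dz 0.0424
0.2 dx -0.1157 dz 0.0523
0.1 dx -0.1182 dz 0.0626
0 dx -0.1196 dz 0.073
-0.02 dx -0.1198 dz 0.0751
```

```bash
python3 -m jog '[[[-1,-0.02,0,-0.012,0],[-1,-0.035,0,-0.012,0],[-1,-0.047,0,-0.011,0],[-1,-0.058,0,-0.008,0],[-1,-0.067,0,-0.004,0]]]'
python3 -m jog '[[[-1,-0.009,0,0.005,0],[-1,-0.017,0,0.012,0],[-1,-0.025,0,0.019,0],[-1,-0.032,0,0.027,0],[-1,-0.032,0,0.027,0]]]'
python3 - <<'E'
from h import *
s=robot.observe(); print(L(s["tool_pos"]).round(4),s["tool_rot"]); cv2.imwrite("pics/s1.png",robot.read_camera("scene")[:,:,::-1][150:350,200:450])
E
```

```text
time: 2.6
tool_pos: [0.5638, 0.0985, 0.1885]
tool_rot: [3.139, -0.001, 1.513]
contact_force: [1.4, 1.8, 0.4]
opening: 0.0005
grip_force: 1.3
time: 3.02
tool_pos: [0.5604, 0.0657, 0.1584]
tool_rot: [-3.138, 0.001, 1.513]
contact_force: [1.0, 0.6, -0.3]
opening: 0.0006
grip_force: 0.1
[-0.001   0.0522  0.1584] [-3.13825993e+00  1.03593646e-03  1.51263394e+00]
```

View pics/s1.png

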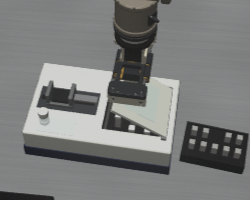

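The lid is about half closed, and the fingertips are on its outer face in the middle. I'll carry on down.

```bash
python3 -m jog '[[[-1,-0.007,0,0.008,0],[-1,-0.012,0,0.017,0],[-1,-0.016,0,0.027,0],[-1,-0.02,0,0.037,0],[-1,-0.022,0,0.046,0]]]'
python3 -m jog '[[[-1,-0.001,0,0.004,0],[-1,-0.001,0,0.007,0],[-1,-0.001,0,0.009,0],[-1,-0.001,0,0.011,0],[-1,-0.001,0,0.011,0]]]'
python3 - <<'E'
from h import *
s=robot.observe(); print(L(s["tool_pos"]).round(4),s["contact_force"])
E
```

```text
time: 3.48
tool_pos: [0.56, 0.0448, 0.1132]
tool_rot: [-3.141, 0.0, 1.514]
contact_force: [1.7, 0.2, 2.1]
opening: 0.0008
grip_force: 1.0
time: 3.9
tool_pos: [0.5599, 0.0444, 0.1032]
tool_rot: [-3.141, 0.0, 1.514]
contact_force: [-0.1, -0.1, 0.4]
opening: 0.0001
grip_force: 0.0
[-0.0003  0.0309  0.1032] [-0.05144788 -0.13438754  0.38011224]
```

```bash
python3 -m jog '[[[-1,0,0,0.0005,0],[-1,0,0,0.001,0],[-1,0,0,0.0015,0],[-1,0,0,0.002,0],[-1,0,0,0.002,0]]]'
python3 -m jog '[[[-1,0,0,0.0005,0],[-1,0,0,0.001,0],[-1,0,0,0.0015,0],[-1,0,0,0.002,0],[-1,0,0,0.002,0]]]'
```

```text
time: 4.32
tool_pos: [0.5601, 0.0445, 0.1027]
tool_rot: [3.141, 0.0, 1.514]
contact_force: [-3.4, -0.6, 8.4]
opening: 0.0006
grip_force: 4.3
time: 4.73
tool_pos: [0.5602, 0.0445, 0.1024]
tool_rot: [3.14, 0.0, 1.514]
contact_force: [-8.1, 0.9, 22.0]
opening: 0.0005
grip_force: 10.8
```

```bash
python3 -m jog '[[[-1,0,0,-0.03,0],[-1,-0.03,0,-0.07,0],[-1,-0.07,0,-0.1,0],[-1,-0.105,0,-0.1,0],[-1,-0.137,0,-0.1,0]]]'
python3 -m jog '[[[-1,0,0,0,0],[-1,0,0,0,0]]]'
python3 - <<'E'
from h import *
s=robot.observe(); im=robot.read_camera("wrist")[:,:,::-1]; cv2.imwrite("pics/w1.png",im); c=cam("wrist",s)
print(L(s["tool_pos"]).round(4),s["tool_rot"])
for n,l in dict(tab=(0,-.1067,.103),hinge=(0,.128,.0855),lip=(0,-.018,.0945),wallp=(0,-.0857,.121),walln=(0,-.1277,.121)).items(): print(n,proj(c,W(l)).round(1))
np.save("s.npy",np.r_[s["tool_pos"],s["tool_rot"]])
E
```

```text
time: 5.15
tool_pos: [0.5535, -0.0937, 0.2028]
tool_rot: [3.135, 0.002, 1.516]
contact_force: [1.1, -0.3, -0.8]
opening: 0.0005
grip_force: 0.0
time: 5.32
tool_pos: [0.5521, -0.0942, 0.1997]
tool_rot: [3.141, -0.0, 1.51]
contact_force: [0.3, 0.5, -1.1]
opening: -0.0003
grip_force: 0.0
[-0.0003 -0.1079  0.1997] [ 3.14108090e+00 -2.86306711e-05  1.51002768e+00]
tab [319.1 241.7]
hinge [ 317.4 -219.6]
lip [318.6  85.8]
wallp [319.  212.5]
walln [319.3 285.5]
```

View pics/w1.png

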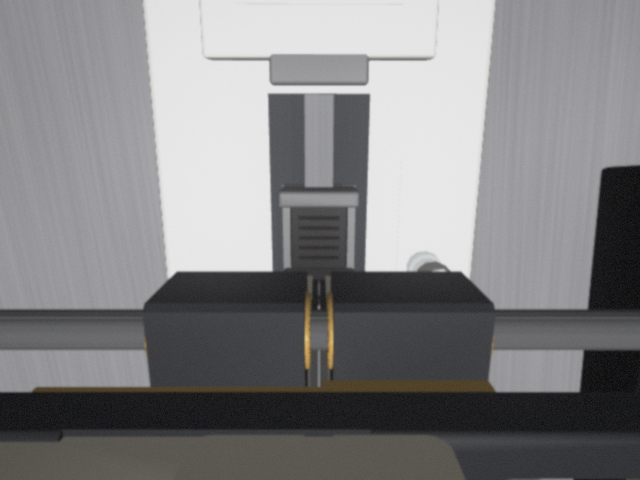

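The lid is shut, with the lip edge at row 84 against a predicted 86. The +y wall's top is at rows 190–206 and columns 279–358, so the grip is centred in x and its inner wall face is at about local y = -0.082. I'll descend between the walls.

```bash
python3 -m jog '[[[-1,0.008,0,0.01,0],[-1,0.008,0,0.035,0],[-1,0.008,0,0.06,0],[-1,0.008,0,0.08,0],[-1,0.008,0,0.08,0]]]'
python3 -m jog '[[[-1,0,0,0.002,0],[-1,0,0,0.005,0],[-1,0,0,0.008,0],[-1,0,0,0.011,0],[-1,0,0,0.011,0]]]'
python3 - <<'E'
from h import *
s=robot.observe(); print(L(s["tool_pos"]).round(4))
E
```

```text
time: 5.78
tool_pos: [0.5499, -0.0813, 0.1146]
tool_rot: [-3.133, -0.002, 1.516]
contact_force: [-1.2, 0.7, -0.2]
opening: 0.0001
grip_force: 0.0
time: 6.2
tool_pos: [0.5535, -0.0843, 0.1092]
tool_rot: [3.139, 0.0, 1.514]
contact_force: [0.4, 1.0, 4.3]
opening: 0.0005
grip_force: 1.9
[ 0.0005 -0.0979  0.1092]
```

```bash
python3 -m jog '[[[-1,0,0,0.001,0],[-1,0,0,0.002,0],[-1,0,0,0.003,0],[-1,0,0,0.004,0],[-1,0,0,0.004,0]]]'
python3 -m jog '[[[-1,0,0,0.0005,0],[-1,0,0,0.001,0],[-1,0,0,0.0015,0],[-1,0,0,0.002,0],[-1,0,0,0.002,0]]]'
```

```text
time: 6.62
tool_pos: [0.5535, -0.0844, 0.1053]
tool_rot: [3.139, 0.0, 1.514]
contact_force: [1.9, 2.7, 5.9]
opening: 0.0004
grip_force: 2.9
time: 7.03
tool_pos: [0.5536, -0.0844, 0.105]
tool_rot: [3.138, 0.0, 1.514]
contact_force: [-1.8, 4.0, 18.0]
opening: 0.0008
grip_force: 9.3
```

```bash
python3 -m jog '[[[-1,0,0,-0.001,0],[-1,0.001,0,-0.001,0],[-1,0.0025,0,-0.001,0],[-1,0.004,0,-0.001,0],[-1,0.005,0,-0.001,0]]]'
python3 -m jog '[[[-1,0.001,0,0,0],[-1,0.002,0,0,0],[-1,0.003,0,0,0],[-1,0.004,0,0,0],[-1,0.005,0,0,0]]]'
```

```text
time: 7.45
tool_pos: [0.5538, -0.0804, 0.1051]
tool_rot: [3.139, 0.002, 1.514]
contact_force: [-0.8, -0.7, 11.9]
opening: 0.0005
grip_force: 5.9
time: 7.87
tool_pos: [0.5541, -0.0755, 0.1051]
tool_rot: [3.139, 0.002, 1.514]
contact_force: [-0.9, -1.2, 12.1]
opening: 0.0003
grip_force: 5.9
```

```bash
python3 -m jog '[[[-1,0.001,0,0,0],[-1,0.002,0,0,0],[-1,0.003,0,0,0],[-1,0.004,0,0,0],[-1,0.004,0,0,0]]]'
python3 - <<'E'
from h import *
s=robot.observe(); im=robot.read_camera("wrist")[:,:,::-1]; cv2.imwrite("pics/w2.png",im[0:340,160:480]); c=cam("wrist",s)
l=L(s["tool_pos"]); print(l.round(4))
for g in (0,.005,.010,.015): print(g,"wall top inner/outer",proj(c,W((0,-.082+g,.121)))-[160,0],proj(c,W((0,-.073+g,.121)))-[160,0])
print("lip",proj(c,W((0,-.018,.0945)))-[160,0])
E
```

```text
time: 8.28
tool_pos: [0.5544, -0.0713, 0.1051]
tool_rot: [3.139, 0.002, 1.514]
contact_force: [-0.5, -0.6, 11.2]
opening: 0.0005
grip_force: 5.9
[ 0.0006 -0.0849  0.1051]
0 wall top inner/outer [156.7749666  318.98216351] [156.74160984 294.15137561]
0.005 wall top inner/outer [156.7565605  305.28065555] [156.72263249 280.02462954]
0.01 wall top inner/outer [156.73784028 291.34531369] [156.70332622 265.65303149]
0.015 wall top inner/outer [156.71879782 277.17010039] [156.68368239 251.03015995]
lip [156.68625236 125.2944546 ]
```

View pics/w2.png

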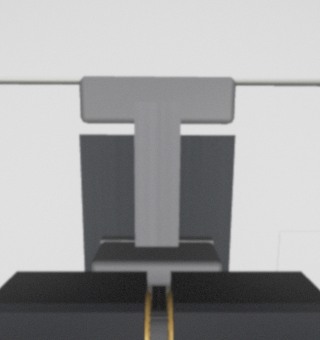

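The wall's outer top edge is at row 262, so the grip has come about 11 mm along with the tab. It's off the first detent and well short of the second. I'll lift off the tab and push by the wall.

```bash
python3 -m jog '[[[-1,0,0,-0.005,0],[-1,0,0,-0.0125,0],[-1,0.001,0,-0.0125,0],[-1,0.002,0,-0.0125,0],[-1,0.003,0,-0.0125,0]]]'
python3 -m jog '[[[-1,0.001,0,0,0],[-1,0.002,0,0,0],[-1,0.003,0,0,0],[-1,0.004,0,0,0],[-1,0.005,0,0,0]]]'
python3 -m jog '[[[-1,0.0005,0,0,0],[-1,0.001,0,0,0],[-1,0.0015,0,0,0],[-1,0.002,0,0,0],[-1,0.0025,0,0,0]]]'
python3 - <<'E'
from h import *
s=robot.observe(); l=L(s["tool_pos"]); print(l.round(4),"grip if touching",l[1]+.0095+.082)
E
```

```text
time: 8.75
tool_pos: [0.5533, -0.0673, 0.1156]
tool_rot: [-3.14, -0.0, 1.514]
contact_force: [0.2, -0.4, 0.2]
opening: 0.0006
grip_force: 0.0
time: 9.17
tool_pos: [0.5536, -0.0626, 0.1156]
tool_rot: [-3.14, 0.0, 1.514]
contact_force: [-0.8, -3.8, -2.4]
opening: 0.0004
grip_force: 2.0
time: 9.58
tool_pos: [0.554, -0.0599, 0.1159]
tool_rot: [-3.141, 0.0, 1.514]
contact_force: [-2.0, -3.7, -2.1]
opening: 0.0003
grip_force: 1.8
[-0.0004 -0.0736  0.1159] grip if touching 0.017925493435651085
```

```bash
M='[[[-1,0.0005,0,0,0],[-1,0.001,0,0,0],[-1,0.0015,0,0,0],[-1,0.002,0,0,0],[-1,0.0025,0,0,0]]]'; unset M
python3 -m jog '[[[-1,0.0005,0,0,0],[-1,0.001,0,0,0],[-1,0.0015,0,0,0],[-1,0.002,0,0,0],[-1,0.0025,0,0,0]]]' | grep -E "pos|contact"
python3 -m jog '[[[-1,0.0005,0,0,0],[-1,0.001,0,0,0],[-1,0.0015,0,0,0],[-1,0.002,0,0,0],[-1,0.0025,0,0,0]]]' | grep -E "pos|contact"
```

```text
tool_pos: [0.5543, -0.0574, 0.116]
contact_force: [-1.8, -3.4, -2.4]
tool_pos: [0.5545, -0.055, 0.1161]
contact_force: [-0.5, -4.5, -1.6]
```

```bash
python3 -m jog '[[[-1,0.0005,0,0,0],[-1,0.001,0,0,0],[-1,0.0015,0,0,0],[-1,0.002,0,0,0],[-1,0.002,0,0,0]]]' | grep -E "pos|contact"
```

```text
tool_pos: [0.5546, -0.0529, 0.1161]
contact_force: [-0.8, -3.4, -1.1]
```

```bash
python3 -m jog '[[[-1,0.0005,0,0,0],[-1,0.001,0,0,0],[-1,0.0015,0,0,0],[-1,0.002,0,0,0],[-1,0.002,0,0,0]]]' | grep -E "pos|contact"
```

```text
tool_pos: [0.5547, -0.0509, 0.1161]
contact_force: [-0.9, -2.9, -0.6]
```

```bash
python3 -m jog '[[[-1,0.0005,0,0,0],[-1,0.001,0,0,0],[-1,0.0015,0,0,0],[-1,0.002,0,0,0],[-1,0.002,0,0,0]]]' | grep -E "pos|contact"
```

```text
tool_pos: [0.5548, -0.0488, 0.1161]
contact_force: [-0.2, -2.4, -0.0]
```

```bash
python3 -m jog '[[[-1,0.0005,0,0,0],[-1,0.001,0,0,0],[-1,0.0015,0,0,0],[-1,0.002,0,0,0],[-1,0.002,0,0,0]]]' | grep -E "pos|contact"
```

```text
tool_pos: [0.555, -0.0466, 0.1161]
contact_force: [-0.5, -0.5, -0.0]
```

```bash
python3 -m jog '[[[-1,0.0005,0,0,0],[-1,0.001,0,0,0],[-1,0.0015,0,0,0],[-1,0.002,0,0,0],[-1,0.002,0,0,0]]]' | grep -E "pos|contact"
```

```text
tool_pos: [0.5551, -0.0449, 0.1161]
contact_force: [0.3, -1.3, -0.3]
```

```bash
python3 -m jog '[[[-1,0.0005,0,0,0],[-1,0.001,0,0,0],[-1,0.0015,0,0,0],[-1,0.002,0,0,0],[-1,0.002,0,0,0]]]' | grep -E "pos|contact"
```

```text
tool_pos: [0.5551, -0.0435, 0.116]
contact_force: [0.4, -4.2, 0.4]
```

```bash
python3 -m jog '[[[-1,0.0003,0,0,0],[-1,0.0006,0,0,0],[-1,0.001,0,0,0],[-1,0.001,0,0,0]]]' | grep -E "pos|contact"
```

```text
tool_pos: [0.5552, -0.0432, 0.116]
contact_force: [-1.6, -7.2, 0.0]
```

```bash
python3 -m jog '[[[-1,0.0003,0,0,0],[-1,0.0006,0,0,0],[-1,0.001,0,0,0],[-1,0.001,0,0,0]]]' | grep -E "pos|contact"
```

```text
tool_pos: [0.5552, -0.043, 0.116]
contact_force: [-1.1, -10.4, -1.6]
```

The grip has stopped hard: the force climbed from about 1 to 10 N over less than 2 mm. I'll back off the wall, lift and look.

```bash
python3 -m jog '[[[-1,-0.006,0,0,0],[-1,-0.012,0,0,0],[-1,-0.012,0,-0.02,0],[-1,-0.012,0,-0.055,0],[-1,-0.012,0,-0.09,0]]]' | grep -E "pos|contact"
python3 -m jog '[[[-1,-0.03,0,0,0],[-1,-0.06,0,0,0],[-1,-0.06,0,0,0],[-1,-0.06,0,0,0]]]' | grep -E "pos|contact"
python3 - <<'E'
from h import *
s=robot.observe(); im=robot.read_camera("wrist")[:,:,::-1]; cv2.imwrite("pics/w3.png",im[0:340,120:520]); cv2.imwrite("pics/s3.png",cv2.resize(robot.read_camera("scene")[:,:,::-1][205:325,215:390],None,fx=4,fy=4,interpolation=2))
c=cam("wrist",s)
for g in (.03,.034,.038): print(g,[(proj(c,W((0,y+g,.121)))-[120,0]).round(1) for y in(-.133,-.124,-.082,-.073)])
for z in(.103,.099):print("tab edges",z,[(proj(c,W((0,y+.034,z)))-[120,0]).round(1) for y in(-.1225,-.0835)])
E
```

```text
tool_pos: [0.5536, -0.0526, 0.206]
contact_force: [1.3, -0.6, 1.0]
tool_pos: [0.5508, -0.1137, 0.2059]
contact_force: [-0.3, 0.6, -0.1]
0.03 [array([199.5, 206.5]), array([199.5, 190.4]), array([199.3, 110.9]), array([199.3,  92.9])]
0.034 [array([199.5, 199.4]), array([199.5, 183.1]), array([199.3, 102.9]), array([199.2,  84.8])]
0.038 [array([199.5, 192.2]), array([199.4, 175.7]), array([199.3,  94.9]), array([199.2,  76.6])]
tab edges 0.103 [array([199.4, 177. ]), array([199.3, 107.8])]
tab edges 0.099 [array([199.4, 176.3]), array([199.3, 108.2])]
```

View pics/w3.png

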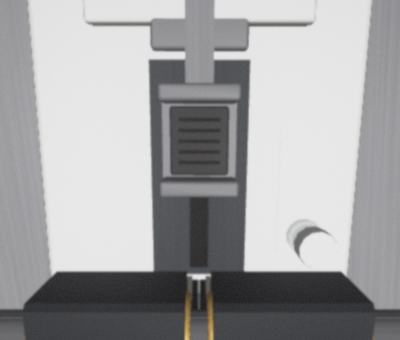

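View pics/s3.png

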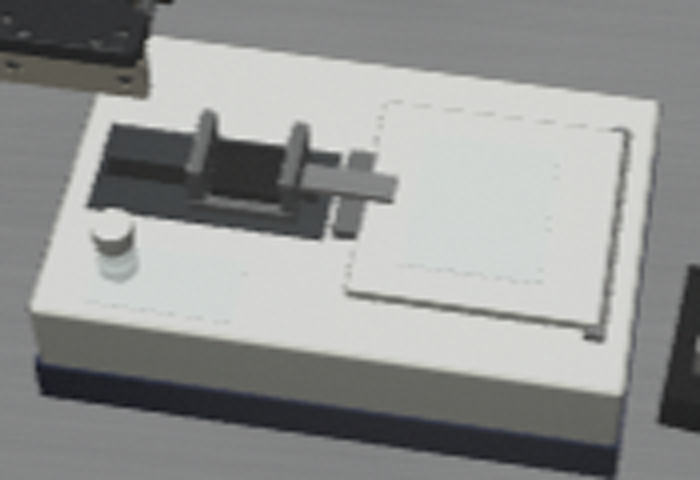

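The wrist view puts the grip's wall tops at rows 84–102 and 182–196, so the grip is at about 34 mm. The scene view shows the lid flat with the bolt over the lip. The hard stop at 34 mm is well short of the end stop at 52 mm, so the tab has clicked up.

```bash
python3 -c "
from cell import robot
print(robot.hand_in())"
```

```text
the job is handed in; nothing more can be done
None
```

The lid is shut and the slider is locked in its second detent at about 34 mm, and I handed the job in with the arm clear; the tab being fully up is inferred from the hard stop there, and the hand-in returned no verdict.

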